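# Draw the lowest wax tablet from its magazine and set it on the jig's pins

### The job

Load the mill's flip jig with a fresh wax tablet: from the magazine whose tablets have holes that match the jig's two pins, draw the lowest tablet (its nose pokes out under the gate) forward out of the stack and set it flat on the jig, both pins through its holes. The wax marks easily, so press it no harder against the slideway than is needed to draw it, leave the other tablets in their magazines and don't disturb the tools lying about.

Things in the scene. Friction and masses are not known exactly. Their poses are not given: they have to be found in the camera images.
- magazine_a: Fixed magazine with the four tablets that match the jig (holes on a diagonal); lowest: tablet_a1. Aluminium base 83 mm wide, black sides, top 82 mm up. Origin: underside, centre line, below the gate's front face; +x points back into the stack, tablets come out to -x. Shaft x 5 to 111 mm, 62.6 mm wide. Magazines a and b may stand in either place.
- magazine_a_gate (a point): centre of the slideway at the front face of the gate (5 mm thick, 83 mm wide aluminium plate, up to 82 mm above the bench), magazine axes. The felt-lined slideway is 30 mm above the bench; the gap under the gate is 13.5 mm high, so only the lowest tablet passes. Wax slides easily on it (friction about 0.2); fingers grip wax much better.
- magazine_a_cheek_end (a point): point on the slideway 38 mm in front of the gate. From the gate to here black cheeks (10 mm thick, 62.6 mm apart, tops 42 mm above the bench) stand 3 mm higher than the tablet on both sides, so the nose cannot be pinched there; only its top is free.
- magazine_a_tongue_end (a point): front end of the slideway, 110 mm in front of the gate. From the cheeks' end to here it is a tongue only 36 mm wide, its top still 30 mm up, so that a drawn tablet can be taken by its long sides, 12 mm proud of the tongue each side.
- magazine_b: Second magazine, same make, size and origin; its four tablets have both holes on the long centre line (72 mm apart) and do not fit the jig.
- tablet_a1_center (a point): Green rigid wax tablet 104 (x) x 60 (y) x 9 mm, 60 g, lowest in magazine_a; point at its centre, half-way up, tablet axes. 11 mm brass-bushed through holes at (36, 16) and (-36, -16) mm: fits the jig either way round. Its nose sticks out 30 to 36 mm before the gate, top 39 mm above the bench; three tablets lie on its rear. A closed gripper pressed on the nose with 12 to 20 N drags it; under 8 N it slips; over 40 N marks it.
- pin_plate: Fixed pin plate of the flip jig: dark steel base 150 (x) x 100 (y) x 18 mm with a raised aluminium pad 100 x 48 mm, top 34 mm above the bench. Origin at the centre of the underside. Two steel pins of 8 mm diameter at (x, y) = (36, 16) and (-36, -16) mm, standing 13 mm above the pad, the last 5 mm tapered to 2.4 mm.
- pin_plate_pad (a point): centre of the top of the pin plate's pad, 34 mm above the bench, axes those of the pin plate; a seated tablet has its centre 4.5 mm above this point and its long side along x.
- tablet_a2: tablet like tablet_a1, number 2 from below in magazine_a; origin at the centre of its underside. Must stay in its magazine (it drops by one thickness when the lowest is drawn).
- tablet_a3: tablet like tablet_a1, number 3 from below in magazine_a; origin at the centre of its underside. Must stay in its magazine (it drops by one thickness when the lowest is drawn).
- tablet_a4: tablet like tablet_a1, number 4 from below in magazine_a; origin at the centre of its underside. Must stay in its magazine (it drops by one thickness when the lowest is drawn).
- tablet_b1: Green rigid wax tablet 104 (x) x 60 (y) x 9 mm, holes on the long centre line, number 1 from below in magazine_b, its nose also out in front of the gate; origin at the centre of its underside. Must stay in its magazine.
- tablet_b2: Green rigid wax tablet 104 (x) x 60 (y) x 9 mm, holes on the long centre line, number 2 from below in magazine_b; origin at the centre of its underside. Must stay in its magazine.
- tablet_b3: Green rigid wax tablet 104 (x) x 60 (y) x 9 mm, holes on the long centre line, number 3 from below in magazine_b; origin at the centre of its underside. Must stay in its magazine.
- tablet_b4: Green rigid wax tablet 104 (x) x 60 (y) x 9 mm, holes on the long centre line, number 4 from below in magazine_b; origin at the centre of its underside. Must stay in its magazine.
- mallet: wooden mallet, 90x226x44 mm, lying about; leave alone. Origin at the centre of its underside.
- marker_pen: blue marker pen, 16x138x14 mm, lying between the magazines; leave alone. Origin at the centre of its underside.
- graver: graver with a turned handle, 24x94x22 mm, lying between the magazines; leave alone. Origin at the centre of its underside.
Mind the look-alikes: they are no part of the job. Leave any orange look-alike of the pin_plate alone.

How it is judged (in metres and radians):
On the way:
1. the lowest matching tablet has been drawn out along the slideway, clear of the stack (x of tablet_a1_center in the frame of magazine_a below -0.045 m and z of tablet_a1_center in the frame of magazine_a below 0.046 m and y of tablet_a1_center in the frame of magazine_a between -0.02 and 0.02 m), for 0.1 s.
At the end, for the whole second after the job is handed in: The diagonal-hole tablet lies released and at rest, flat on the jig's pad, both pins through its holes (centre within 4 mm, at most 2 mm high, turned under 0.12 rad, tilted under 0.06 rad); the seven other tablets are in their magazines, each within 25 mm of where it lay (horizontal distance between tablet_a1_center and pin_plate_pad below 0.004 m and z of tablet_a1_center in the frame of pin_plate_pad between 0.002 and 0.0065 m and angle between the x axis of tablet_a1_center and the x axis of pin_plate, either way round below 0.12 rad and angle between tablet_a1_center's own z axis and vertical below 0.06 rad and linear speed of tablet_a2 below 0.02 m/s and distance of each of tablet_a2, tablet_a3, tablet_a4, tablet_b1, tablet_b2, tablet_b3, tablet_b4 from where it was at the start of the episode below 0.025 m); the robot touches nothing.
It fails at once if the lowest tablet was pressed against the slideway or the magazine with more than 40 N (contact force between tablet_a1 and magazine_a above 40 N).
It fails at once if another tablet was pulled out of its magazine or displaced by more than 25 mm (distance of any of tablet_a2, tablet_a3, tablet_a4, tablet_b1, tablet_b2, tablet_b3, tablet_b4 from where it was at the start of the episode above 0.025 m).
It fails at once if a tool lying about was pushed more than 30 mm (distance of any of mallet, marker_pen, graver from where it was at the start of the episode above 0.03 m).
It also fails if it takes over 58 s, if anything falls off the work surface, if the arm or the gripper's body presses on something with over 40 N, if the wrist force passes 120 N, or if a joint passes its speed limit or range.

### The arm

A 7-joint arm with a two-finger parallel gripper is mounted at the origin on a cart in front of the work surface, level with it; the furniture and walls round the work are solid. World frame = base frame: x ahead of the robot, y to its left, z up, the work surface at z = 0. Lengths are in mm, angles in rad, forces in N, time in s.
With the tool pointing down it reaches from about 400 to 900 mm from the base axis. Payload 5.5 kg.
Tool frame: the origin (TCP) lies between the finger pads; the fingertips stand 14 mm ahead of it and the grasp point (between the pads) lies 5 mm behind it (robot.tip_extent is the distance from the TCP to the fingertips, in mm); z points along the fingers, y is the line along which they close (so a half turn about z gives the same grasp; the last joint's range is limited). The gripper opens to 92 mm and grips with 3 to 60 N. Pads are 19 mm wide; open, the fingers measure 130 mm over their backs; the gripper's body (75 mm by 190 mm) begins 47 mm behind the grasp point.
Start: joints at [-1.012, 0.501, -0.427, 1.55, 0.221, 1.138, -0.21], TCP at [189.441, 621.781, 240.729] pointing down, gripper open.
Joint ranges: [-2.88, 2.88], [-0.31, 2.03], [-1.54, 1.56], [0.2, 2.42], [-1.41, 4.55], [0.19, 2.02], [-2.57, 2.57]. Speed limits (rad/s): [2.57, 2.57, 3.14, 3.14, 3.14, 3.14, 3.14].

### API

Orientations are given as a rotation vector (axis times angle).
In Python, from plant import robot gives the robot as it stands.
- The arm moves only by the shell command python3 -m inch 'ROWS'. ROWS is JSON, a list of rows, each a list of 5 numbers: the shift along the world's x, y, z in mm, then the turn about the world's z in units of 8 degrees (1.0 is 8 degrees), then the closure, from 0 (fully open) to 1 (shut). A call has 1 to 20 rows; each row shifts and turns the commanded pose from where the row before left it; what a row does not reach is not made up. A row lasts 1/8 s, in which the tool goes at most 62.5 mm and 10.7 degrees, less where a joint would pass 70% of its speed; a pose out of reach is approached as far as the arm can. A call with a gripper value outside its range is refused whole. The fingers move at their own pace and stop on an object; the grip force is fixed at half the most. Time passes only in rows, so rows that do not move let the fingers close. It gives the time, the measured TCP pose, the force, the opening and the grip force at its end, in the units of the state.
- robot.observe(): the state, without advancing time (a new reading comes with each control period).
- robot.camera(name): name is "side" or "top" or "wrist"; returns (picture, depth): 420x560x3 uint8, blue, green, red; 420x560 float32, mm along the optical axis (not along the pixel's ray), 0 where there is no reading.
- robot.camera_model(name): a dict with "intrinsics" (3x3 intrinsics, pixels), "k1" (the pictures are not rectified: a ray, as slopes to the right and down, at radius r is drawn at 1 + k1 r^2 times it, then the intrinsics apply), "view" (4x4, takes a point from world to camera coordinates). Camera axes: x right, y up, looking along -z (the intrinsics and any distortion apply to the point x, -y, -z); pixel columns grow to the right and rows downward; lengths in mm; the calibration is good to about 2 mm. A picture is of the moment at which its call begins: read the wrist's pose just before it. camera_model takes no time and is no camera call; for the wrist camera it gives the pose at the moment of the call.
- robot.job_done(): hands the job in; it is judged then, once.
The state is a dict: "time": time; "joints": joint angles; "dq": joint speeds; "joint_efforts": joint torques, N m; "position": TCP position; "tool_rot": TCP orientation; "force": force on the tool from outside, world axes, zero at the start; "moment": the same for the moment, N m; "opening": finger opening in mm; "grasp_force": force on a finger pad.
Only numpy, scipy, OpenCV 4.12 (cv2) and the standard library are available. Lean on these libraries where they do the work, as an engineer would, in place of code of your own. Each camera call takes 0.05 s, during which the arm holds its last target. There are 200 camera calls.

## Working session

There is one attempt and no reset: what is moved stays moved. The work goes in short steps, Python scripts to look and compute and a shell command to move; the robot and the scene stay as the last step left them, time stands still between calls to the robot, and variables do not carry over. Pictures are saved under pics/ and viewed, at most 12 in all, crops included, and the job is handed in when it is done.

```bash
mkdir -p pics; ls; cat > h.py <<'E'
import numpy as np, cv2
from plant import robot
def snap(n,f):
    m=robot.camera_model(n); im,d=robot.camera(n); cv2.imwrite('pics/'+f+'.png',im); np.savez('pics/'+f+'.npz',im=im,d=d,K=m['intrinsics'],k1=m['k1'],V=m['view']); return im,d,m
def load(f):
    z=np.load('pics/'+f+'.npz'); return z['im'],z['d'],dict(intrinsics=z['K'],k1=float(z['k1']),view=z['V'])
def rays(m,uv):
    K=np.array(m['intrinsics']);k=float(m['k1']);V=np.array(m['view'])
    uv=np.atleast_2d(np.array(uv,float))
    p=cv2.undistortPoints(uv.reshape(-1,1,2),K,np.array([k,0,0,0.])).reshape(-1,2)
    dc=np.c_[p[:,0],-p[:,1],-np.ones(len(p))]
    R=V[:3,:3]; return -R.T@V[:3,3], dc@R
def onz(m,uv,z):
    o,d=rays(m,uv); return o+d*((z-o[2])/d[:,2])[:,None]
def cloud(m,d):
    v,u=np.nonzero(d>0); o,r=rays(m,np.c_[u,v]); P=np.full(d.shape+(3,),np.nan); P[v,u]=o+r*d[v,u][:,None]; return P
def proj(m,P):
    K=np.array(m['intrinsics']);V=np.array(m['view']);c=np.atleast_2d(P)@V[:3,:3].T+V[:3,3]
    s=np.c_[c[:,0],-c[:,1]]/-c[:,2:]; s=s*(1+m['k1']*(s**2).sum(1))[:,None]; return s@K[:2,:2].T+K[:2,2]
E
python3 -c "
from h import *
for n in('top','side','wrist'): snap(n,n+'0')
a=[cv2.imread(f'pics/{n}0.png') for n in('top','side')]
print(robot.camera_model('top'),robot.observe())"
```

```text
pics
{'intrinsics': array([[386.24564283,   0.        , 277.36103785],
       [  0.        , 386.24564283, 208.96883476],
       [  0.        ,   0.        ,   1.        ]]), 'k1': 0.025664254627911262, 'view': array([[ 1.72209422e-02, -9.99528971e-01,  2.54022746e-02,
        -1.27508857e+02],
       [ 9.95576426e-01,  1.94887115e-02,  9.19117558e-02,
        -5.91781400e+02],
       [-9.23635203e-02,  2.37070987e-02,  9.95443094e-01,
        -1.20586624e+03],
       [ 0.00000000e+00,  0.00000000e+00,  0.00000000e+00,
         1.00000000e+00]])} {'time': 0.15, 'joints': array([-1.01178629,  0.50161264, -0.42679042,  1.55117958,  0.22083168,
        1.13831694, -0.21028125]), 'dq': array([ 0.00021071, -0.00357741, -0.00070989, -0.00198982, -0.0003085 ,
       -0.00020413,  0.00085677]), 'joint_efforts': array([-6.02787230e-03, -5.67107463e+01, -5.82482412e+00, -2.79458874e+01,
       -6.86295284e-02,  2.65019643e-02,  9.32631474e-05]), 'position': array([189.40270726, 621.26382791, 239.93828567]), 'tool_rot': array([-4.62882239e-01, -3.10708191e+00,  2.27895635e-03]), 'force': array([ 0.2823646 ,  0.2309918 , -0.24139874]), 'moment': array([-0.03650484, -0.00026274, -0.03105403]), 'grasp_force': 0.0, 'opening': 91.84055774243278}
```

View pics/top0.png

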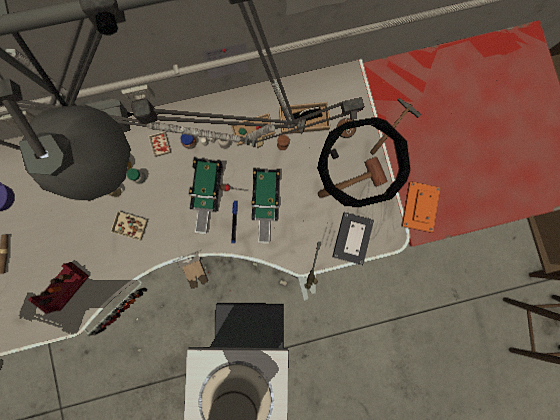

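View pics/side0.png

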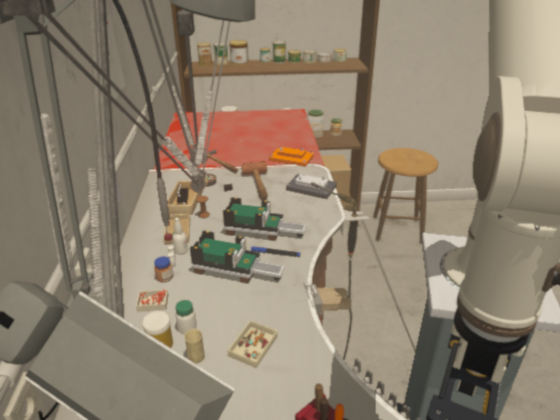

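The top view shows two candidate magazines, at (205,190) and (265,195). The grey pin plate is at (352,238) and its orange look-alike at (422,205). The mallet is at (355,180), the pen at (235,220) and the graver at (235,187). A lamp ring hangs near (365,160), and I still have to find its height. Next: a close crop to choose the magazine, plus measurements.

```bash
python3 -c "
from h import *
im,d,m=load('top0')
c=cv2.resize(im[145:270,180:385],None,fx=3.9,fy=3.9,interpolation=cv2.INTER_CUBIC); cv2.imwrite('pics/crop1.png',c)
P=cloud(m,d)
for u,v in [(205,180),(265,185),(203,222),(264,230),(352,238),(345,222),(325,140),(405,165),(365,122),(340,105),(285,110),(295,90),(255,40),(376,170),(345,185),(235,225),(170,130),(315,118)]: print((u,v),P[v,u].round(0))
hsv=cv2.cvtColor(im,cv2.COLOR_BGR2HSV)
g=cv2.inRange(hsv,(55,80,30),(95,255,255))
g[:,:180]=0; g[:, 300:]=0
n,l,s,ct=cv2.connectedComponentsWithStats(g)
for i in range(1,n):
  if s[i][4]>30: print(s[i],ct[i], np.nanmedian(P[l==i],0).round(0))
"
```

```text
(205, 180) [676. 110.  67.]
(265, 185) [664. -76.  71.]
(203, 222) [548. 117.  34.]
(264, 230) [526. -75.  35.]
(352, 238) [ 506. -355.   35.]
(345, 222) [ 557. -336.   17.]
(325, 140) [ 640. -171.  686.]
(405, 165) [ 602. -290.  693.]
(365, 122) [ 661. -227.  708.]
(340, 105) [ 692. -193.  693.]
(285, 110) [ 829. -126.  282.]
(295, 90) [1001. -170.   -4.]
(255, 40) [858. -57. 569.]
(376, 170) [ 724. -430.   45.]
(345, 185) [ 676. -333.   30.]
(235, 225) [541.  19.  11.]
(170, 130) [744. 146. 364.]
(315, 118) [ 901. -237.   11.]
[239 129   7   6  31] [241.93548387 131.12903226] [849.   3.  19.]
[193 161  24  35 623] [204.59390048 178.08346709] [683. 112.  68.]
[255 171  21  35 604] [265.33443709 188.15066225] [655. -77.  68.]
[193 197  21  12 165] [203.11515152 202.71515152] [608. 118.  41.]
[255 208  19  10 162] [263.30864198 212.4382716 ] [582. -71.  41.]
```

View pics/crop1.png

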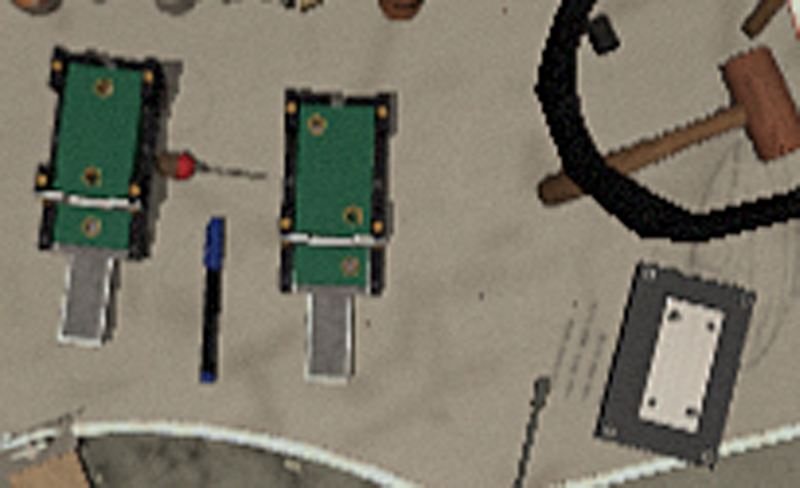

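The diagonal holes are in the right-hand magazine, at crop (317,123) and (352,215), so that one is magazine_a. The left one has its holes on the centre line (103,87)/(92,177). The grey plate at crop (675,360) is the jig. Next: check overhead clearance for the transit and get first frames.

```bash
python3 -c "
from h import *
im,d,m=load('top0')
P=cloud(m,d)
im2,d2,m2=load('side0'); P2=cloud(m2,d2)
A=np.r_[P.reshape(-1,3),P2.reshape(-1,3)]; A=A[np.isfinite(A[:,0])]
print('max z / min z above 120, rows x 100.., cols y 700..-500')
for x in range(100,1000,100):
  r=[]
  for y in range(700,-600,-100):
    s=A[(A[:,0]>=x)&(A[:,0]<x+100)&(A[:,1]<=y)&(A[:,1]>y-100)&(A[:,2]>100)][:,2]
    r.append('%4d-%-4d'%(s.min(),s.max()) if len(s)>3 else '   .     ')
  print(x,' '.join(r))
# crop coords -> px
f=lambda p:[180+(p[0]+.5)/3.9-.5,145+(p[1]+.5)/3.9-.5]
for nm,z,pts in [('tongue',30,[(308,380),(348,380),(312,290),(355,290)]),('gatetop',82,[(283,237),(385,240)]),('nosehole',39,[(350,266)]),('pad',34,[(670,297),(722,307),(640,420),(694,432)]),('dots',34,[(674,316),(711,326),(652,402),(690,412)]),('base',18,[(640,263),(754,295),(597,436),(713,467)])]:
  print(nm,onz(m,[f(p) for p in pts],z).round(0).tolist())
w=robot.camera_model('wrist'); V=w['view']; print(-V[:3,:3].T@V[:3,3],V[:3,:3],w['intrinsics'][0])
"
```

```text
max z / min z above 120, rows x 100.., cols y 700..-500
100  303-646   223-693   686-701     .         .         .         .         .         .         .         .         .         .     
200  303-645   294-685   639-698     .         .         .         .         .         .         .         .         .         .     
300    .       100-109     .         .         .         .         .         .         .         .         .         .         .     
400  241-287     .         .         .         .         .         .         .         .         .         .         .         .     
500  273-323     .         .         .       628-788   629-786     .         .       670-701   663-694     .         .         .     
600  301-709   687-707     .       235-322   642-833   570-832     .         .       594-712   647-713     .         .         .     
700  212-386   196-703   207-674   236-679   367-736   280-739   185-590   142-443   169-668     .         .         .         .     
800  100-232   116-428   124-666   100-712   493-736   620-743   102-728   333-704   159-469     .         .         .         .     
900    .         .       125-576   100-670   100-610   100-647   108-644   212-233     .         .         .         .         .     
tongue [[488.0, -59.0, 30.0], [488.0, -91.0, 30.0], [561.0, -61.0, 30.0], [561.0, -96.0, 30.0]]
gatetop [[599.0, -38.0, 82.0], [598.0, -118.0, 82.0]]
nosehole [[580.0, -91.0, 39.0]]
pad [[560.0, -353.0, 34.0], [553.0, -396.0, 34.0], [460.0, -329.0, 34.0], [451.0, -373.0, 34.0]]
dots [[545.0, -356.0, 34.0], [537.0, -387.0, 34.0], [475.0, -338.0, 34.0], [467.0, -369.0, 34.0]]
base [[589.0, -332.0, 18.0], [564.0, -426.0, 18.0], [446.0, -296.0, 18.0], [423.0, -392.0, 18.0]]
[109.47851134 644.65604487 382.52915947] [[ 0.2913131   0.9566266  -0.00149175]
 [-0.91073806  0.27686121 -0.30643769]
 [-0.29273344  0.09062791  0.95188955]] [308.01470514   0.         281.88181526]
```

```bash
python3 -m inch '[[22,-48,0,0,0],[28,-58,0,0.2,0],[28,-58,0,0.2,0],[28,-58,0,0.2,0],[28,-58,0,0.2,0],[28,-58,0,0.2,0],[28,-58,0,0.2,0],[28,-58,0,0.2,0],[28,-58,0,0.2,0],[28,-58,0,0.2,0],[28,-58,0,0.2,0],[22,-58,0,0.2,0],[8,-10,0,0,0],[0,0,0,0,0.5],[0,0,0,0,1]]'
python3 -c "
from h import *
o=robot.observe();print(o['position'],o['tool_rot'],o['force'],o['opening']);snap('wrist','w1')"
```

```text
time: 2.02
position: [512.6, -54.9, 240.5]
tool_rot: [0.022, -3.141, -0.002]
force: [0.2, 1.1, 0.8]
opening: 76.5
grasp_force: 0.0
[512.5557618  -54.89669423 240.46421088] [ 2.20935726e-02 -3.14055177e+00 -1.54416299e-03] [0.1742791  1.119046   0.75270208] 76.46341877623111
```

View pics/w1.png

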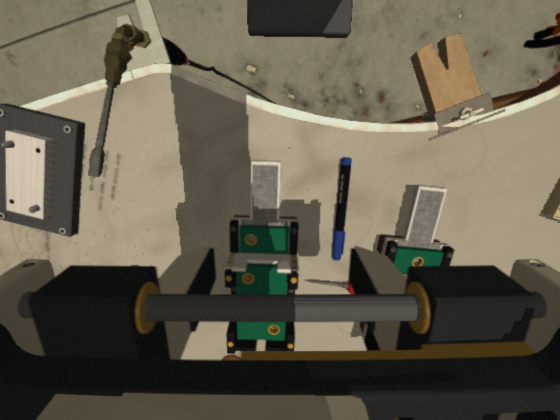

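The wrist view shows magazine_a in the middle: tongue (265,190), nose with an off-centre hole (251,240), gate at row ~268. The jig's pins are at (9,145) and (38,210). Next I'll measure the tongue axis, nose edge and pins.

```bash
python3 -c "
from h import *
im,d,m=load('w1')
P=cloud(m,d)
hsv=cv2.cvtColor(im,cv2.COLOR_BGR2HSV)
def rect(mask,z):
  n,l,s,c=cv2.connectedComponentsWithStats(mask); i=1+np.argmax(s[1:,4]); cn=max(cv2.findContours((l==i).astype(np.uint8),0,2)[0],key=cv2.contourArea)
  W=onz(m,cn.reshape(-1,2),z)[:,:2].astype(np.float32); r=cv2.minAreaRect(W); print(s[i],'ctr',r[0],'size',r[1],'ang',r[2],cv2.boxPoints(r).round(1).tolist(),'depth z',np.nanmedian(P[l==i][:,2]))
t=np.zeros(d.shape,np.uint8); zz=P[...,2]
t[150:222,235:300]=((abs(zz-30)<5)[150:222,235:300])*255
rect(t,30)
g=cv2.inRange(hsv,(55,70,30),(95,255,255)); a=g.copy()*0; a[215:260,225:305]=g[215:260,225:305]; rect(a,39)
p=t*0; p[:,:90]=(abs(zz-34)<4)[:,:90]*255; rect(p,34)
q=t*0; q[:,:120]=(abs(zz-18)<5)[:,:120]*255; rect(q,18)
y,x=np.nonzero((zz>40)&(np.arange(560)[None]<80)&(np.arange(420)[:,None]<240)); print(np.c_[x,y,P[y,x]].round(0).tolist())
c=cv2.resize(im[90:240,0:100],None,fx=4,fy=4,interpolation=cv2.INTER_CUBIC); e=cv2.resize(im[150:280,215:315],None,fx=4,fy=4,interpolation=cv2.INTER_CUBIC)
o=np.zeros((600,800,3),np.uint8); o[:,:400]=c; o[:520,400:]=e; cv2.imwrite('pics/crop2.png',o)
"
```

```text
[ 235  161   63   61 1895] ctr (521.5089721679688, -75.02999114990234) size (73.27704620361328, 75.60579681396484) ang 0.8095682263374329 [[484.29998779296875, -37.70000076293945], [485.3999938964844, -113.30000305175781], [558.7000122070312, -112.30000305175781], [557.5999755859375, -36.70000076293945]] depth z 28.734470538071378
[ 239  225   51   29 1214] ctr (578.6007080078125, -76.81623840332031) size (60.44965362548828, 36.39826583862305) ang 88.89740753173828 [[559.7999877929688, -106.69999694824219], [596.2000122070312, -107.4000015258789], [597.4000244140625, -46.900001525878906], [561.0, -46.20000076293945]] depth z 37.50863400249989
[   5  131   43   88 3066] ctr (503.8393859863281, -361.26287841796875) size (50.337257385253906, 100.22445678710938) ang 75.20059204101562 [[449.0, -372.79998779296875], [545.9000244140625, -398.3999938964844], [558.7000122070312, -349.70001220703125], [461.79998779296875, -324.1000061035156]] depth z 32.672451120578074
[   0  104   79  133 5187] ctr (504.872802734375, -358.38726806640625) size (97.84341430664062, 150.43670654296875) ang 75.367
[... 2068 characters left out ...]
, -357.0, 45.0], [30.0, 209.0, 542.0, -356.0, 44.0], [31.0, 209.0, 542.0, -355.0, 44.0], [32.0, 209.0, 542.0, -354.0, 43.0], [33.0, 209.0, 543.0, -355.0, 41.0], [34.0, 209.0, 543.0, -353.0, 42.0], [35.0, 209.0, 543.0, -353.0, 41.0], [28.0, 210.0, 543.0, -358.0, 45.0], [29.0, 210.0, 543.0, -356.0, 46.0], [30.0, 210.0, 543.0, -356.0, 45.0], [31.0, 210.0, 543.0, -354.0, 45.0], [32.0, 210.0, 543.0, -354.0, 44.0], [33.0, 210.0, 544.0, -354.0, 43.0], [35.0, 210.0, 545.0, -353.0, 41.0], [29.0, 211.0, 544.0, -357.0, 46.0], [30.0, 211.0, 544.0, -356.0, 45.0], [31.0, 211.0, 544.0, -355.0, 45.0], [32.0, 211.0, 545.0, -354.0, 44.0], [33.0, 211.0, 545.0, -355.0, 42.0], [34.0, 211.0, 546.0, -354.0, 41.0]]
```

View pics/crop2.png

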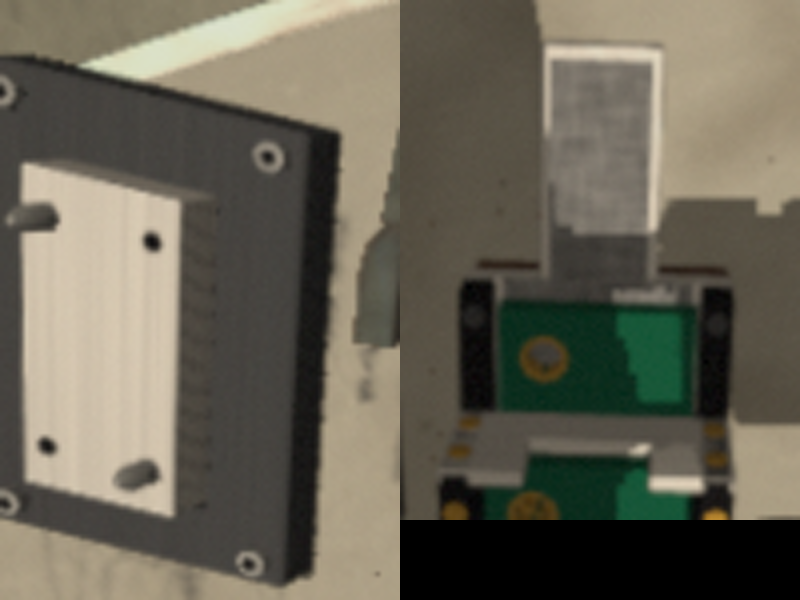

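Magazine_a's axis is at −1.1° with the gate at x≈595. The nose spans x 560–596 and is centred on y≈−76.8; these sizes match the description. Now I'll approach above the nose with the gripper shut.

```bash
python3 -m inch '[[30,-11,0,-0.2,1],[30,-11,0,0,1],[0,0,-55,0,1],[0,0,-55,0,1],[0,0,-45,0,1],[0,0,-20,0,1],[0,0,0,0,1],[0,0,0,0,1]]'
```

```text
time: 3.08
position: [574.0, -78.1, 66.9]
tool_rot: [0.024, 3.14, 0.0]
force: [0.6, -0.6, 0.8]
opening: 0.8
grasp_force: 0.0
```

```bash
python3 -m inch '[[0,1,-6,0,1],[0,0,-5,0,1],[0,0,-1,0,1],[0,0,0,0,1]]'; python3 -m inch '[[0,0,-1,0,1],[0,0,0,0,1]]'
```

```text
time: 3.58
position: [573.1, -78.2, 53.7]
tool_rot: [-0.026, -3.141, -0.0]
force: [0.6, 0.4, 0.1]
opening: 0.3
grasp_force: 0.0
time: 3.82
position: [573.7, -78.2, 53.4]
tool_rot: [0.026, 3.141, -0.0]
force: [-0.7, -0.1, 4.5]
opening: 0.3
grasp_force: 2.3
```

Contact at about 53.4. I'll press in half-millimetre steps.

```bash
python3 -m inch '[[0,0,-0.5,0,1],[0,0,0,0,1]]'; python3 -m inch '[[0,0,-0.5,0,1],[0,0,0,0,1]]'
```

```text
time: 4.08
position: [574.0, -78.3, 53.3]
tool_rot: [0.026, 3.14, -0.0]
force: [-1.7, 0.3, 8.6]
opening: 0.1
grasp_force: 4.1
time: 4.32
position: [574.2, -78.3, 53.3]
tool_rot: [0.026, 3.139, -0.0]
force: [-2.4, -0.5, 11.5]
opening: 0.2
grasp_force: 5.6
```

```bash
python3 -m inch '[[0,0,-0.5,0,1],[-2,0,0,0,1],[-3,0.1,0,0,1]]'; python3 -m inch '[[-4,0.1,0,0,1],[-4,0.1,0,0,1],[0,0,0,0,1]]'
```

```text
time: 4.7
position: [571.4, -78.2, 53.3]
tool_rot: [0.026, 3.135, -0.001]
force: [2.2, -0.1, 7.6]
opening: 0.5
grasp_force: 4.3
time: 5.08
position: [563.0, -78.0, 53.3]
tool_rot: [0.026, 3.136, -0.001]
force: [1.3, -0.0, 10.3]
opening: 0.4
grasp_force: 5.0
```

```bash
python3 -m inch '[[0,0,-0.7,0,1],[-4,0.1,0,0,1],[-4,0.1,0,0,1],[0,0,0,0,1]]'
cat >> h.py <<'E'
def green(m,im,z=39,lo=None):
    g=cv2.inRange(cv2.cvtColor(im,cv2.COLOR_BGR2HSV),(55,70,30),(95,255,255)); v,u=np.nonzero(g); W=onz(m,np.c_[u,v],z)
    k=(W[:,0]<700)&(abs(W[:,1]+77)<35)&(W[:,0]>450); W=W[k]; return W
E
python3 -c "
from h import *
im,d,m=snap('wrist','w2'); W=green(m,im)
e=[W[(W[:,1]>y)&(W[:,1]<y+3)][:,0] for y in (-103,-95,-85,-75,-65,-55,-51)]
print([np.percentile(x,[0,1]).round(1) if len(x) else 0 for x in e], W[:,1].min(),W[:,1].max())"
```

```text
time: 5.58
position: [555.9, -77.9, 53.2]
tool_rot: [0.026, 3.134, -0.001]
force: [1.6, 0.7, 12.7]
opening: 0.6
grasp_force: 6.6
[array([541.9, 541.9]), array([542., 542.]), array([542.1, 542.1]), array([542.3, 542.3]), array([542.4, 542.5]), array([542.6, 543.2]), array([543.3, 543.3])] -106.07802772470852 -46.86336462923016
```

View pics/w2.png

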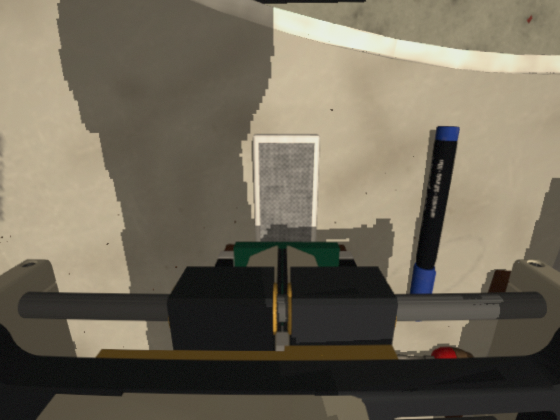

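The nose (edge at row 243) has advanced 18 mm with the fingers, so it isn't slipping. I'll keep drawing.

```bash
python3 -m inch '[[-4,0.1,-0.2,0,1],[-4,0.1,0,0,1],[-4,0.1,0,0,1],[-4,0.1,0,0,1],[-4,0.1,0,0,1]]';python3 -m inch '[[-4,0.1,0,0,1],[-4,0.1,0,0,1],[-4,0.1,0,0,1],[-4,0.1,0,0,1],[-4,0.1,0,0,1]]'
```

```text
time: 6.25
position: [536.8, -77.4, 53.2]
tool_rot: [0.026, 3.132, -0.001]
force: [2.2, -0.4, 13.6]
opening: 0.4
grasp_force: 6.7
time: 6.88
position: [517.0, -76.9, 53.2]
tool_rot: [0.026, 3.132, -0.001]
force: [3.1, -0.3, 13.7]
opening: 0.4
grasp_force: 7.1
```

```bash
python3 -c "
from h import *
im,d,m=snap('wrist','w3'); W=green(m,im)
e=[W[(W[:,1]>y)&(W[:,1]<y+3)][:,0] for y in (-103,-95,-85,-75,-65,-55,-51)]
print([np.percentile(x,[0,1]).round(1) if len(x) else 0 for x in e], W[:,1].min(),W[:,1].max())"
```

```text
[array([502.9, 502.9]), array([503., 503.]), array([503.1, 503.1]), array([503.3, 503.3]), array([503.5, 503.5]), array([503.6, 503.7]), array([503.7, 503.9])] -105.09937688234069 -45.97166146183087
```

```bash
python3 -m inch '[[-4,0.1,0,0,1],[-4,0.1,0,0,1],[-4,0.1,0,0,1],[-4,0.1,0,0,1],[-3,0.1,0,0,1],[0,0,0,0,1]]';python3 -m inch '[[0,0,10,0,1],[0,0,40,0,0],[0,0,50,0,0],[0,0,20,0,0],[0,0,0,0,0],[0,0,0,0,0]]'
```

```text
time: 7.68
position: [497.7, -76.5, 53.2]
tool_rot: [0.026, 3.132, -0.001]
force: [2.2, -0.3, 15.3]
opening: 0.6
grasp_force: 8.2
time: 8.43
position: [492.1, -76.0, 169.3]
tool_rot: [-0.026, -3.139, -0.0]
force: [0.4, 0.0, -1.0]
opening: 45.6
grasp_force: 0.0
```

```bash
python3 -c "
from h import *
im,d,m=snap('wrist','w4'); W=green(m,im)
e=[W[(W[:,1]>y)&(W[:,1]<y+3)][:,0] for y in (-103,-95,-85,-75,-65,-55,-51)]
print([np.percentile(x,[0,1]).round(1) if len(x) else 0 for x in e], W[:,1].min(),W[:,1].max())"
```

```text
[array([485.2, 486.2]), array([485.3, 486.2]), array([486.5, 487.4]), array([486.6, 487.6]), array([486.8, 487.5]), array([486. , 486.9]), array([486.1, 487.4])] -111.67219128156836 -45.99046404861905
```

View pics/w4.png

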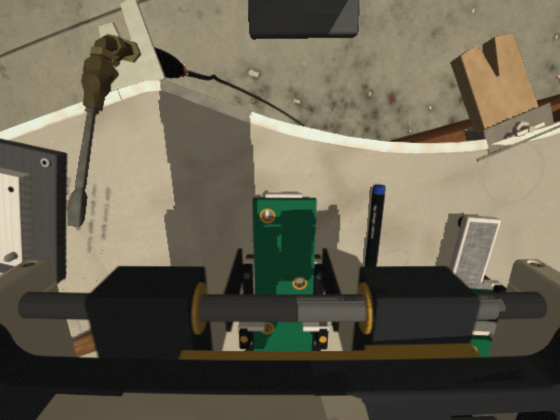

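```bash
cat >> h.py <<'E'
def holes(m,im,z,ctr,r=60):
    hsv=cv2.cvtColor(im,cv2.COLOR_BGR2HSV); b=cv2.inRange(hsv,(14,90,60),(32,255,255)); b=cv2.morphologyEx(b,cv2.MORPH_CLOSE,np.ones((5,5)))
    out=[]
    for c in cv2.findContours(b,0,2)[0]:
        if cv2.contourArea(c)<25: continue
        W=onz(m,c.reshape(-1,2),z)[:,:2].astype(np.float32); (p,R)=cv2.minEnclosingCircle(W)
        if np.hypot(*(np.array(p)-ctr))<r: out.append((np.array(p).round(1).tolist(),round(R,1),c.reshape(-1,2).mean(0).round().tolist()))
    return out
E
python3 -c "
from h import *
im,d,m=load('w4')
print(holes(m,im,39,(538,-76)))
print(onz(m,[(268,215),(300,283)],39))"
```

```text
[([574.8, -60.8], 7.4, [298.0, 283.0]), ([502.6, -91.2], 7.5, [266.0, 216.0])]
[[501.93254785 -90.23191982  39.        ]
 [575.1172522  -60.09474019  39.        ]]
```

```bash
python3 -m inch '[[45,0,-20,0,0],[0,0,-50,0,0],[0,0,-25,0,0],[0,0,0,0,0],[0,0,0,0,0]]'
```

```text
time: 9.1
position: [538.2, -76.1, 75.4]
tool_rot: [-0.026, -3.141, -0.0]
force: [0.9, 0.1, 0.6]
opening: 91.3
grasp_force: 0.0
```

```bash
python3 -m inch '[[0,0,-20,0,0],[0,0,-18,0,0],[0,0,-1,0,0],[0,0,0,0,0]]'; python3 -m inch '[[0,0,0,0,0.2],[0,0,0,0,0.3],[0,0,0,0,0.5],[0,0,0,0,1],[0,0,0,0,1],[0,0,0,0,1]]'
```

```text
time: 9.6
position: [538.5, -76.1, 36.8]
tool_rot: [0.026, 3.141, -0.0]
force: [0.3, 0.4, -0.0]
opening: 92.1
grasp_force: 0.0
time: 10.35
position: [538.3, -76.1, 36.5]
tool_rot: [0.026, 3.141, 0.0]
force: [-1.5, 0.8, 3.8]
opening: 59.7
grasp_force: 30.0
```

```bash
python3 -m inch '[[-2,0,3,0,1],[-6,0,3,0,1],[-8,0,10,0,1],[-10,0,40,0,1],[-10,0,50,0,1],[0,0,20,0,1],[0,0,0,0,1],[0,0,0,0,1]]'
```

```text
time: 11.35
position: [501.2, -76.0, 161.6]
tool_rot: [-0.026, -3.14, -0.0]
force: [-0.1, 0.7, -0.5]
opening: 59.9
grasp_force: 30.0
```

```bash
python3 -m inch '[[0,-30,10,-0.4,1],[0,-50,20,-0.4,1],[0,-50,0,-0.4,1],[0,-40,0,-0.4,1],[0,-10,0,-0.1,1],[0,0,0,0,1],[0,0,0,0,1],[0,0,0,0,1]]'
python3 -c "
from h import *
im,d,m=snap('wrist','w5')"
```

```text
time: 12.35
position: [502.5, -254.3, 192.1]
tool_rot: [-0.393, -3.116, -0.001]
force: [-0.6, -0.3, -1.2]
opening: 59.5
grasp_force: 30.0
```

View pics/w5.png

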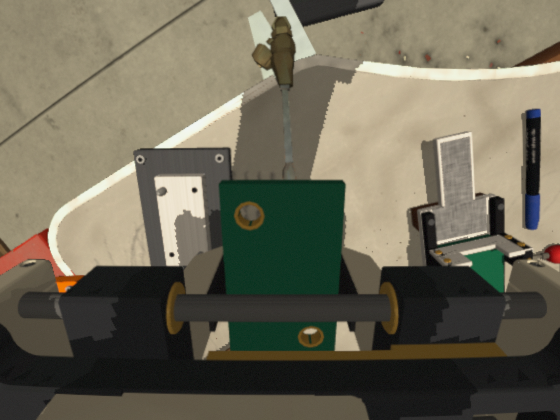

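The held tablet shows its holes at (249,215) and (311,337). On the plate, one pin is at (162,190), the small dark pad holes are at (195,190) and (171,254), and the base screws are at (140,159) and (219,158). Now I'll compute positions.

```bash
cat > plate.py <<'E'
import sys
from h import *
def run(f,c0=(504,-360)):
    im,d,m=load(f); P=cloud(m,d); zz=P[...,2]; hsv=cv2.cvtColor(im,cv2.COLOR_BGR2HSV)
    near=(np.hypot(P[...,0]-c0[0],P[...,1]-c0[1])<62)
    pad=((abs(zz-33)<4)&near).astype(np.uint8)
    cn=max(cv2.findContours(pad,0,2)[0],key=cv2.contourArea); W=onz(m,cn.reshape(-1,2),34)[:,:2].astype(np.float32)
    r=cv2.minAreaRect(W); print('pad',r, cv2.boundingRect(cn))
    s=(zz>41)&(zz<50)&near
    n,l,st,ct=cv2.connectedComponentsWithStats(s.astype(np.uint8))
    for i in range(1,n):
        if st[i][4]>4: print('pin',ct[i],np.nanmean(P[l==i],0).round(1),st[i][4])
    dark=cv2.inRange(cv2.cvtColor(im,cv2.COLOR_BGR2GRAY),0,70)&cv2.fillPoly(np.zeros(d.shape,np.uint8),[cv2.convexHull(cn)],255)
    n,l,st,ct=cv2.connectedComponentsWithStats(dark)
    for i in range(1,n):
        if 6<st[i][4]<200: print('dark',ct[i].round(1),st[i],onz(m,[ct[i]],34).round(1),np.nanmedian(zz[l==i]))
    return im,d,m
if __name__=='__main__': run(sys.argv[1])
E
python3 plate.py w5; python3 -c "
from h import *
im,d,m=load('w5'); print(holes(m,im,194.6,(502,-254),80), onz(m,[(162,190)],45), onz(m,[(140,159),(219,158)],18))"
```

```text
pad ((503.9309997558594, -362.3837890625), (49.31321716308594, 99.3118896484375), 76.2592544555664) (154, 176, 55, 90)
pin [159.48780488 192.46341463] [ 465.9 -370.1   43.6] 41
dark [193.9 189.6] [193 188   3   4  11] [[ 473.4 -339.5   34. ]] 32.99536166484552
dark [171.3 254.1] [170 253   4   3   9] [[ 535.3 -387.4   34. ]] 33.31776716590866
[([564.0, -225.5], 87.9, [329.0, 345.0]), ([534.4, -203.3], 16.8, [390.0, 306.0]), ([505.2, -316.8], 16.7, [175.0, 305.0]), ([464.5, -262.1], 7.3, [249.0, 215.0])] [[ 463.95092806 -366.14029455   45.        ]] [[ 430.9496884  -388.84633759   18.        ]
 [ 450.83763415 -308.80859616   18.        ]]
```

Pad, pin and pad holes agree: plate centre ≈(504,−362.8), yaw −13.75°. I'll move above it and check with a near look.

```bash
python3 -m inch '[[0,-40,0,0.1,1],[1,-50,-20,0,1],[0,-18,-50,0,1],[0,0,-40,0,1],[0,0,0,0,1],[0,0,0,0,1],[0,0,0,0,1]]'
python3 -c "
from h import *
im,d,m=snap('wrist','w6')
cv2.imwrite('pics/w6c.png',im)"
```

```text
time: 13.28
position: [504.9, -364.5, 84.8]
tool_rot: [0.374, 3.116, -0.003]
force: [0.7, 0.1, -0.3]
opening: 59.7
grasp_force: 30.0
```

View pics/w6c.png

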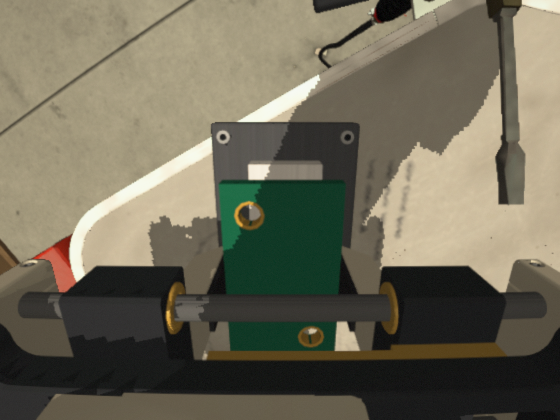

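```bash
python3 -c "
from h import *
im,d,m=load('w6')
g=cv2.cvtColor(im,cv2.COLOR_BGR2GRAY); hsv=cv2.cvtColor(im,cv2.COLOR_BGR2HSV)
T=np.array([504.9,-364.5]); a=np.radians(-13.75); R=np.array([[np.cos(a),np.sin(a)],[-np.sin(a),np.cos(a)]])
loc=lambda uv,z:(R@(onz(m,uv,z)[:,:2]-T).T).T.round(1)
for r in (166,170,174):
  row=g[r,235:335].astype(int); e=np.nonzero(row>130)[0]+235; print('pad',r,e.min(),e.max(),loc([(e.min()-.5,r),(e.max()+.5,r)],34).tolist())
col=g[145:182,265:310].astype(int).mean(1); top=145+np.argmax(np.diff(col))+.5; print('padfront',top,loc([(285,top)],34))
for r in (132,145,160):
  row=g[r].astype(int); print('base',r,[i for i in range(195,380) if abs(row[i+1]-row[i-1])>25])
gm=cv2.inRange(hsv,(55,70,20),(95,255,255))
for r in (190,205,235):
  e=np.nonzero(gm[r,200:360])[0]+200; print('tab',r,loc([(e.min()-.5,r),(e.max()+.5,r)],87.3).tolist())
v=np.nonzero(gm[150:260,285])[0][0]+150; print('tabfront',v,loc([(285,v-.5)],87.3))
print('screws',loc([(223,137),(347,137)],18)); print('hole',loc([(249,215)],87.3)); print(robot.observe()['position'],robot.observe()['tool_rot'])
sub=cv2.resize(im[195:240,225:275],None,fx=12,fy=12,interpolation=cv2.INTER_CUBIC);cv2.imwrite('pics/hole.png',sub)
"
```

```text
pad 166 248 306 [[-49.3, -23.0], [-49.4, 14.3]]
pad 170 248 318 [[-46.8, -23.1], [-46.8, 22.0]]
pad 174 248 316 [[-44.2, -23.1], [-44.2, 20.8]]
padfront 160.5 [[-52.8   0.7]]
base 132 [210, 211, 216, 217, 218, 219, 226, 227, 228, 285, 342, 343, 351, 352, 358, 359, 360]
base 145 [195, 196, 211, 212, 213, 358, 359]
base 160 [200, 211, 212, 213, 356, 357]
tab 190 [[-47.5, -30.9], [-47.6, 28.6]]
tab 205 [[-40.1, -30.9], [-40.2, 28.6]]
tab 235 [[-24.7, -31.4], [-24.8, 28.7]]
tabfront 180 [[-52.5   0.2]]
screws [[-65.9 -40.5]
 [-66.1  42.1]]
hole [[-35.1 -17. ]]
[ 504.74023635 -364.54984232   84.67377176] [ 3.74449597e-01  3.11567079e+00 -2.42580995e-03]
```

View pics/hole.png

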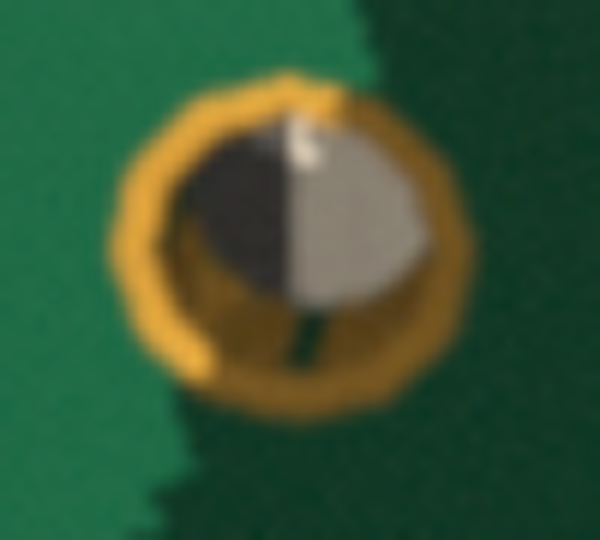

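The pad's left edge lies at −23.1 and the tablet's sides at −30.9/+28.6 in the tool frame. The plate therefore sits about 1.8 mm to +y and 1.2 mm to −x of the tablet. I'll correct and lower.

```bash
python3 -m inch '[[-0.8,2,-10,0,1],[0,0,-14,0,1],[0,0,0,0,1],[0,0,0,0,1]]'
```

```text
time: 13.82
position: [502.1, -362.0, 57.9]
tool_rot: [-0.376, -3.118, -0.0]
force: [0.1, -0.9, -0.1]
opening: 59.7
grasp_force: 30.0
```

```bash
python3 -m inch '[[1.6,-0.4,-1,0,1],[0,0,0,0,1],[0,0,0,0,1]]'
```

```text
time: 14.2
position: [504.1, -362.6, 57.5]
tool_rot: [0.376, 3.119, -0.0]
force: [-0.0, 0.3, -0.7]
opening: 59.7
grasp_force: 30.0
```

```bash
python3 -m inch '[[0,0,-3,0,1],[0,0,-2,0,1],[0,0,0,0,1]]'; python3 -m inch '[[0,0,-2,0,1],[0,0,0,0,1]]'
```

```text
time: 14.58
position: [503.7, -362.3, 52.0]
tool_rot: [-0.376, -3.118, -0.0]
force: [0.4, 0.4, -0.9]
opening: 59.6
grasp_force: 30.0
time: 14.82
position: [503.8, -362.3, 50.1]
tool_rot: [-0.376, -3.119, -0.0]
force: [0.3, 0.3, -0.4]
opening: 59.6
grasp_force: 30.0
```

The tablet underside is below the tip height with no force, so the pins are entering.

```bash
python3 -m inch '[[0,0,-2,0,1],[0,0,-2,0,1],[0,0,0,0,1]]'; python3 -m inch '[[0,0,-2,0,1],[0,0,-2,0,1],[0,0,0,0,1]]'
```

```text
time: 15.2
position: [503.8, -362.4, 46.1]
tool_rot: [-0.376, -3.119, -0.0]
force: [0.4, 0.4, -0.9]
opening: 59.7
grasp_force: 30.0
time: 15.58
position: [503.8, -362.3, 42.0]
tool_rot: [-0.376, -3.119, -0.0]
force: [-0.3, -0.2, -1.2]
opening: 59.6
grasp_force: 30.0
```

```bash
python3 -m inch '[[0,0,-1,0,1],[0,0,0,0,1]]'; python3 -m inch '[[0,0,-0.8,0,1],[0,0,0,0,1]]'
```

```text
time: 15.82
position: [503.9, -362.4, 41.3]
tool_rot: [-0.376, -3.119, -0.0]
force: [0.1, 0.9, -0.3]
opening: 59.9
grasp_force: 30.0
time: 16.08
position: [504.0, -362.5, 40.5]
tool_rot: [0.376, 3.119, -0.0]
force: [0.1, -0.3, -1.1]
opening: 59.6
grasp_force: 30.0
```

Essentially at seat height. I'll release gently, rise and look.

```bash
python3 -m inch '[[0,0,-0.4,0,1],[0,0,0,0,0.5],[0,0,0,0,0.2],[0,0,0,0,0],[0,0,0,0,0],[0,0,0,0,0],[0,0,0,0,0]]'; python3 -m inch '[[0,0,10,0,0],[0,0,30,0,0],[0,0,50,0,0],[0,0,50,0,0],[-40,20,10,0,0],[0,0,0,0,0],[0,0,0,0,0]]'
python3 -c "
from h import *
im,d,m=snap('wrist','w7'); P=cloud(m,d)
g=cv2.inRange(cv2.cvtColor(im,cv2.COLOR_BGR2HSV),(55,70,20),(95,255,255))
n,l,s,c=cv2.connectedComponentsWithStats(g); i=1+np.argmax(s[1:,4]); q=P[l==i]; q=q[np.isfinite(q[:,0])]
A=np.c_[q[:,:2]-q[:,:2].mean(0),np.ones(len(q))]; k=np.linalg.lstsq(A,q[:,2],rcond=None)[0]; print('green',s[i],'z',k[2],'slopes',k[:2])
cn=max(cv2.findContours((l==i).astype(np.uint8),0,2)[0],key=cv2.contourArea); print(cv2.minAreaRect(onz(m,cn.reshape(-1,2),43)[:,:2].astype(np.float32)))
print(holes(m,im,43,(504,-362)))
snap('top','top1')
"
```

```text
time: 16.95
position: [503.9, -362.4, 40.1]
tool_rot: [-0.376, -3.119, -0.0]
force: [0.2, 0.5, -0.3]
opening: 91.5
grasp_force: 0.0
time: 17.82
position: [464.5, -342.6, 190.9]
tool_rot: [0.376, 3.118, -0.001]
force: [0.8, 0.3, -0.7]
opening: 91.8
grasp_force: 0.0
green [ 241  190   62   95 5230] z 41.305759881734396 slopes [-0.00263389 -0.02045869]
((503.9026184082031, -363.66815185546875), (60.265525817871094, 104.50923919677734), 76.31674194335938)
[([543.6, -357.1], 7.2, [287.0, 271.0]), ([466.3, -371.0], 7.3, [256.0, 208.0])]
```

View pics/w7.png

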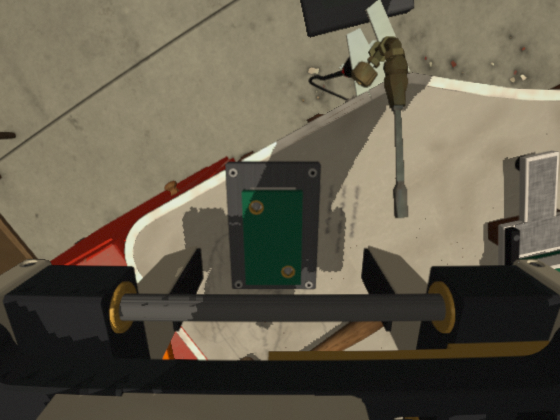

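The tablet lies flat on the pad (top z≈43, allowing for the depth bias), with its two bushings at (256,208) and (287,270) filled by the pins, squared to the base. The gripper is clear.

```bash
python3 -c "
from plant import robot
print(robot.job_done())"
```

```text
the job is handed in; nothing more can be done
None
```

I drew tablet_a1 from magazine_a at about 10–15 N (measured at the end of each move) and set it flat on the jig with both pins through its holes; the job was handed in at about 18 s of the 58 s allowed, and no verdict was shown.

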